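# Weight for the glue-up

## Robot

A 6-joint arm with a two-finger parallel gripper is mounted at the origin on a cart in front of the work surface, level with it; the furniture and walls round the work are solid. World frame = base frame: x ahead of the robot, y to its left, z up, the work surface at z = 0. Lengths are in m, angles in degrees, forces in N, time in s.
With the tool pointing down it reaches from about 0.325 to 0.85 m from the base axis. Payload 15.5 kg.
Tool frame: the origin (TCP) lies at the very end of the fingers, on their centre line; the grasp point (between the pads) lies arm.grip_depth behind it (arm.grip_depth is the distance from the TCP to the grasp point, in m); z points along the fingers, y is the direction in which the jaws open and shut (so a half turn about z gives the same grasp; the last joint's range is limited). The gripper opens to 91 mm and grips with 3 to 60 N. Pads are 32 mm wide; open, the fingers measure 118 mm over their backs; the gripper's body (76 mm by 178 mm) begins 60 mm behind the grasp point.
Start: joints at [66.893, 28.281, 77.091, -0, 74.628, -5.472], TCP at [0.189, 0.596, 0.214] pointing down, gripper open.
Joint ranges: [-166.48, 166.48], [-47.26, 123.95], [12.59, 153.08], [-70.14, 250.14], [6.76, 159.57], [-176.63, 176.63]. Speed limits (degrees/s): [108.29, 108.29, 147.25, 172.46, 172.46, 172.46].

## Interface

Orientations are given as a 3x3 rotation matrix whose columns are the frame's x, y, z axes.
In Python, from rig import arm gives the robot as it stands. Calls block until the motion is done:
- arm.move_to(position, orientation): joint-space move of the TCP to a pose.
- arm.move_l(position, orientation=None, feed=0.15): straight line of the TCP; orientation=None keeps the orientation; feed is the mean speed in m/s.
- arm.move_joints(angles): joint-space move.
- arm.grip(opening): finger opening in m; the grip force is fixed at half the most; returns when the fingers have stopped.
- arm.sleep(seconds).
- arm.solve_ik(position, orientation): joint angles nearest the present ones, or None.
- arm.snapshot(name): name is "scene" or "top" or "wrist"; returns the picture (420x560x3 uint8, red, green, blue); there is no depth.
- arm.get_calibration(name): a dict with "intrinsics" (3x3 intrinsics, pixels), "cam_to_world" (4x4, takes a point from camera to world coordinates). Camera axes: x right, y down, z forward; pixel columns grow to the right and rows downward; lengths in m; the calibration is good to about 2 mm. The wrist camera is an equidistant fisheye: a pixel r from the principal point sees the ray r / f radians off the axis. A picture is of the moment at which its call begins: read the wrist's pose just before it. get_calibration takes no time and is no camera call; for the wrist camera it gives the pose at the moment of the call.
A pose or a line that the arm cannot do raises arm.Unreachable and nothing moves.
- arm.sign_off(): hands the job in, once; it reports no verdict.
Readings, each from a call of its own:
- arm.current_t(): time.
- arm.current_joint_positions(): joint angles.
- arm.current_dq(): joint speeds.
- arm.current_tau(): joint torques, N m.
- arm.current_ee_pos(): TCP position.
- arm.current_tool_rot(): TCP orientation.
- arm.current_force(): force on the tool from outside, world axes, zero at the start.
- arm.current_torque(): the same for the moment, N m.
- arm.current_width(): finger opening in m.
Only numpy, scipy, OpenCV 4.12 (cv2) and the standard library are available. Lean on these libraries where they do the work, as an engineer would, in place of code of your own. Each camera call takes 0.05 s, during which the arm holds its last target. There are 200 camera calls.

## Task

The fresh glue-up needs its brass pressing weight, but the weight is in the box with the sliding lid, and the three bottles in the stand block the lid. Stand all three bottles upright in the drip tray, slide the lid open, lift out the brass weight and set it upright on the caul of the glue-up, lying lengthwise between the two dark battens and about midway along them. Then slide the lid fully shut and put each bottle back, upright, in the very well of the stand it came from, leaving everything at rest.

Things in the scene. Friction and masses are not known exactly. Their poses are not given: they have to be found in the camera images.
- glue_bottle: White glue bottle with an orange nozzle, 126 mm tall. Round body 43 mm across and straight up to 70 mm above its underside, which is the part to grip; above that it tapers to the nozzle. Origin: centre of its underside; z up. It starts in one of the three wells of bottle_stand.
- shellac_bottle: Amber glass bottle with a narrow black cap, 115 mm tall; body 48 mm across and straight up to 78 mm above its underside, cap 30 mm across from 97 to 115 mm. Origin: centre of its underside; z up. It starts in one of the three wells of bottle_stand.
- wax_jar: Squat clear glass jar with a steel lid and paper label, 88 mm tall, body 52 mm across and straight up to 54 mm above its underside, lid 46 mm across from 72 to 88 mm. Origin: centre of its underside; z up. It starts in one of the three wells of bottle_stand.
- press_weight: Brass pressing weight: block 35 mm (its x) x 60 mm (its y) x 28 mm high with a round knob about 16 mm across on top (total 50 mm), about 0.5 kg. Origin: centre of its underside; z up. It starts in weight_box, left or right, beside a spool of thread (39 mm across, 45 mm tall) that stays there; the weight's long side lies roughly along the box's x.
- weight_box: Wooden box fixed to the table, 126 mm (its x) x 200 mm (its y), 67 mm tall, with a clear sliding lid. Origin: centre of its underside; -x is its front, toward the bottles. Inside 110 x 184 mm; inner floor 6 mm above the table, walls 8 mm.
- box_lid (a joint): Travel of the clear lid in m: 0 fully shut, 0.105 fully open. It slides level along the box's -x (toward the robot), drags with about 1 N and stays where it is left. The bottles in the stand block it after about 50 mm.
- lid_pull (a point): Middle of the wooden pull bar on the lid's front edge: bar 12 mm thick (box x), 56 mm long (box y), 16 mm tall, this point 8 mm below its top and 8 mm above the lid plate. Moves with the lid; axes as the box's. At lid shut it is 50 mm in front of the box's centre and 70.5 mm above the table.
- bottle_stand: Pale wooden bottle stand fixed to the table in front of the box, 78 mm (x) x 236 mm (y) x 22 mm tall, with three equal round wells 61 mm across and 14 mm deep, in a row along its y at -75, 0 and +75 mm; well floors 8 mm above the table. Origin: centre of its underside.
- drip_tray: Shallow dark steel drip tray fixed to the table, the side area for the bottles: 262 mm (its x) x 122 mm (its y), rim 14 mm tall and 3 mm thick, floor 3 mm above the table. Origin: centre of its underside. It lies left or right of the box.
- glue_up: The glue-up, fixed to the table: plywood base 170 x 132 mm, paper, and a pale wooden caul whose flat top is 22 mm above the table, with two dark battens 14 mm wide and 10 mm tall along its x, 52 mm apart inside, 126 mm long. Origin: centre of its underside; the weight belongs over the origin with its long side along this x. It lies on the other side of the box from the tray.
Things that resemble listed ones, but are neither listed nor needed, are in the scene too. Leave any blue look-alike of the shellac_bottle alone.

How it is judged:
By the outcome, as a careful person would: the job done as asked, in the order asked, and still so for the second after the job is handed in, with the robot touching nothing.
It also fails if it takes over 147 s, if anything falls off the work surface, if the arm or the gripper's body presses on something with over 40 N, if the wrist force passes 120 N, or if a joint passes its speed limit or range.

## Working session

There is one attempt and no reset: what is moved stays moved. The work goes in short steps, each a Python script; the robot and the scene stay as the last script left them, time stands still between calls to the robot, and variables do not carry over. Pictures are saved under pics/ and viewed, about 12 in all and at most 16, crops included, and the job is handed in when it is done.

```bash
ls; mkdir -p pics
python3 - <<'E'
from rig import arm
import cv2, numpy as np
for n in ("scene","top"):
    im=arm.snapshot(n); cv2.imwrite(f"pics/{n}0.png",im[:,:,::-1]); c=arm.get_calibration(n); print(n,np.round(c["intrinsics"],1).tolist(),np.round(c["cam_to_world"],3).tolist())
print(arm.grip_depth,arm.current_t(),arm.current_tool_rot())
E
```

```text
pics
scene [[451.8, 0.0, 284.7], [0.0, 451.8, 215.3], [0.0, 0.0, 1.0]] [[0.816, -0.437, 0.378, 0.183], [-0.578, -0.606, 0.547, -0.549], [-0.01, -0.665, -0.747, 0.821], [0.0, 0.0, 0.0, 1.0]]
top [[387.5, 0.0, 283.4], [0.0, 387.5, 212.5], [0.0, 0.0, 1.0]] [[0.002, -0.984, 0.177, 0.414], [-1.0, -0.002, 0.002, -0.012], [-0.001, -0.177, -0.984, 0.905], [0.0, 0.0, 0.0, 1.0]]
0.0188 0.1 [[-9.53003007e-01  3.02960586e-01 -3.89368295e-04]
 [ 3.02960830e-01  9.53002466e-01 -1.01721385e-03]
 [ 6.28932424e-05 -1.08737120e-03 -9.99999407e-01]]
```

View pics/scene0.png

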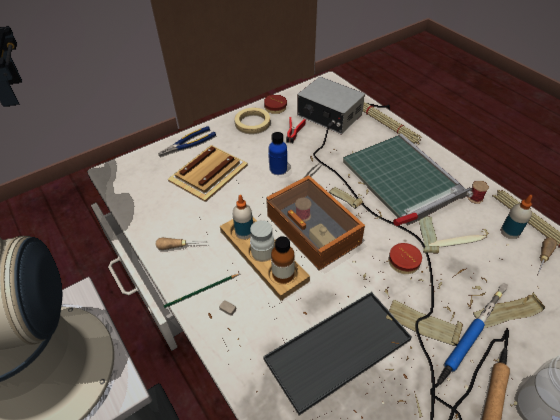

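View pics/top0.png

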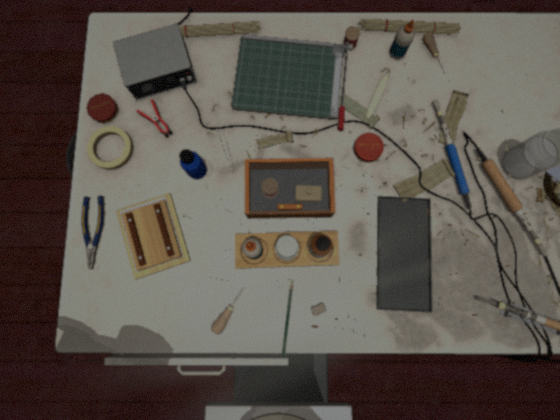

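```bash
cat > h.py <<'E'
from rig import arm
import cv2, numpy as np
def ray(c,u,v,z):
    K,T=np.array(c["intrinsics"]),np.array(c["cam_to_world"])
    d=T[:3,:3]@np.linalg.solve(K,[u,v,1.]); p=T[:3,3]
    return (p+d*(z-p[2])/d[2])
def pix(c,P):
    K,T=np.array(c["intrinsics"]),np.array(c["cam_to_world"])
    q=K@(T[:3,:3].T@(np.array(P)-T[:3,3])); return q[:2]/q[2]
def rect(c,mask,z):
    "min-area rectangle of the biggest blob, in world xy at height z: centre, size, angle of long side (deg)"
    cs,_=cv2.findContours(mask,cv2.RETR_EXTERNAL,cv2.CHAIN_APPROX_NONE)
    k=max(cs,key=cv2.contourArea)
    P=np.array([ray(c,u,v,z)[:2] for u,v in k[:,0]],np.float32)
    (x,y),(w,h),a=cv2.minAreaRect(P)
    if w<h: w,h,a=h,w,a+90
    return np.array([x,y]),(w,h),(a+90)%180-90
E
python3 - <<'E'
from h import *
im=cv2.imread("pics/top0.png"); c=arm.get_calibration("top"); hsv=cv2.cvtColor(im,cv2.COLOR_BGR2HSV)
def win(m,x0,y0,x1,y1):
    o=np.zeros_like(m); o[y0:y1,x0:x1]=m[y0:y1,x0:x1]; return cv2.morphologyEx(o,cv2.MORPH_CLOSE,np.ones((5,5)))
for p in [(250,265),(238,240),(250,162),(380,250),(404,200),(130,205),(150,215),(100,250),(308,193),(345,250),(270,187)]: print(p,hsv[p[1],p[0]])
wood=cv2.inRange(hsv,(5,60,60),(25,255,255))
print("stand",rect(c,win(wood,225,222,350,275),.022))
print("box",rect(c,win(wood,235,150,342,220),.067))
print("glue base",rect(c,win(cv2.inRange(hsv,(5,50,60),(30,255,255)),105,185,200,285),.01))
dark=cv2.inRange(hsv,(0,0,0),(180,255,85))
print("tray",rect(c,win(dark,365,190,440,318),.014))
big=cv2.resize(im[150:280,100:445],None,fx=2.3,fy=2.3,interpolation=cv2.INTER_CUBIC)
cv2.imwrite("pics/crop1.png",np.clip(big*1.3,0,255).astype(np.uint8))
E
```

```text
(250, 265) [ 18 124 128]
(238, 240) [ 20 113 133]
(250, 162) [ 12 163  80]
(380, 250) [24 21 60]
(404, 200) [24 83 89]
(130, 205) [ 22  47 126]
(150, 215) [ 17 120 125]
(100, 250) [ 25  21 134]
(308, 193) [21 72 95]
(345, 250) [ 24  26 135]
(270, 187) [18 72 88]
stand (array([ 0.48834935, -0.01793337]), (0.23563449084758759, 0.07943182438611984), -88.02339231967926)
box (array([ 0.62281334, -0.02338222]), (0.2011752724647522, 0.13629624247550964), -88.86741828918457)
glue base (array([0.52144468, 0.29374516]), (0.1704307198524475, 0.13339567184448242), 18.984384536743164)
tray (array([ 0.48602045, -0.28680611]), (0.2694850564002991, 0.12569965422153473), -2.784576416015625)
```

View pics/crop1.png

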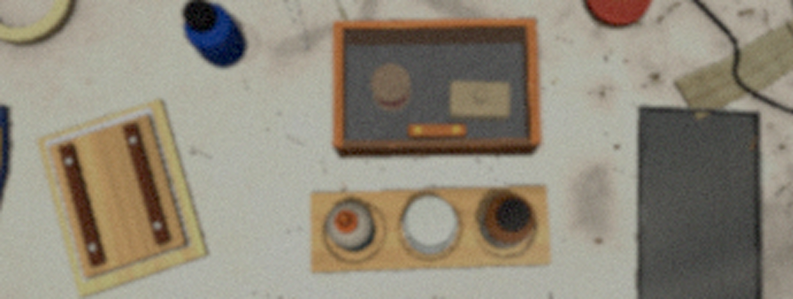

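```bash
cat >> h.py <<'E'
def R(a):
    "tool down, jaw axis (tool y) at angle a deg from world x"
    a=np.radians(a); y=np.array([np.cos(a),np.sin(a),0]); z=np.array([0,0,-1.]); return np.column_stack([np.cross(y,z),y,z])
def fray(c,u,v,z):
    K,T=np.array(c["intrinsics"]),np.array(c["cam_to_world"])
    a,b=(u-K[0,2])/K[0,0],(v-K[1,2])/K[1,1]; r=np.hypot(a,b)+1e-9
    d=T[:3,:3]@np.array([a/r*np.sin(r),b/r*np.sin(r),np.cos(r)]); p=T[:3,3]
    return p+d*(z-p[2])/d[2]
E
python3 - <<'E'
from h import *
for n,p,angs in [("stand",(.488,-.018,.06),(0,180)),("tray",(.40,-.287,.06),(-93,87)),("tray2",(.57,-.287,.06),(-93,87)),("box",(.6,-.07,.02),(0,180,90,-90)),("glue",(.52,.294,.04),(109,-71)),("look",(.53,-.02,.26),(0,180,90,-90))]:
    for a in angs:
        q=arm.solve_ik(np.array(p),R(a)); print(n,a,None if q is None else np.round(q,0))
im=cv2.imread("pics/top0.png"); c=arm.get_calibration("top"); hsv=cv2.cvtColor(im,cv2.COLOR_BGR2HSV)
m=cv2.inRange(hsv,(0,70,20),(18,255,105)); o=np.zeros_like(m); o[200:270,120:185]=m[200:270,120:185]
n,l,st,ce=cv2.connectedComponentsWithStats(o)
for i in range(1,n):
    if st[i,4]>60: print(st[i],rect(c,(l==i).astype(np.uint8),.032))
t=arm.current_t(); arm.move_to(np.array([.53,-.02,.26]),R(180)); c=arm.get_calibration("wrist"); im=arm.snapshot("wrist"); cv2.imwrite("pics/w1.png",im[:,:,::-1]); print(arm.current_t()-t, np.round(c["intrinsics"],1).tolist(),np.round(c["cam_to_world"],3).tolist())
E
```

```text
stand 0 [ -9.  30. 106.  -0.  44.  -9.]
stand 180 [ -9.  30. 106.  -0.  44. 171.]
tray -93 [-43.  31. 105.  -0.  44.  50.]
tray 87 [ -43.   31.  105.   -0.   44. -130.]
tray2 -93 [-32.  39.  84.  -0.  57.  61.]
tray2 87 [ -32.   39.   84.   -0.   57. -119.]
box 0 [-12.  40.  90.  -0.  49. -12.]
box 180 [-12.  40.  90.  -0.  49. 168.]
box 90 [ -12.   40.   90.   -0.   49. -102.]
box -90 [-12.  40.  90.  -0.  49.  78.]
glue 109 [ 24.  38.  91.  -0.  51. -85.]
glue -71 [24. 38. 91. -0. 51. 95.]
look 0 [-9. 18. 87. -0. 75. -9.]
look 180 [ -9.  18.  87.  -0.  75. 171.]
look 90 [ -9.  18.  87.  -0.  75. -99.]
look -90 [-9. 18. 87. -0. 75. 81.]
[153 203  22  54 430] (array([0.53186977, 0.26171157]), (0.1294979602098465, 0.018773898482322693), 18.915075302124023)
[125 212  21  54 409] (array([0.5110656 , 0.32425398]), (0.12749668955802917, 0.017795497551560402), 18.968975067138672)
2.7666999999999997 [[325.2, 0.0, 278.9], [0.0, 325.2, 207.5], [0.0, 0.0, 1.0]] [[-1.0, -0.002, -0.001, 0.53], [-0.002, 0.967, 0.255, -0.092], [0.0, 0.255, -0.967, 0.431], [0.0, 0.0, 0.0, 1.0]]
```

View pics/w1.png

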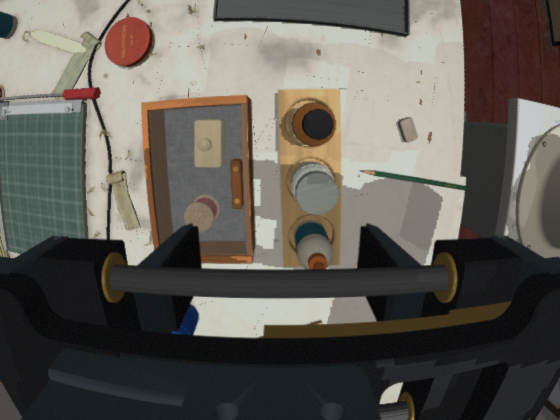

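Run:
```python
from h import *
im=cv2.imread("pics/w1.png"); c=arm.get_calibration("wrist"); hsv=cv2.cvtColor(im,cv2.COLOR_BGR2HSV)
f=lambda u,v,z: np.round(fray(c,u,v,z)[:2],4)
# stand edges per row: pale wood
m=cv2.inRange(hsv,(8,70,60),(25,255,255))
for v in (95,150,205,260):
    r=np.where(m[v,262:350])[0]+262; print("stand",v,r.min(),r.max(),f(r.min(),v,.022),f(r.max()+1,v,.022))
r=np.where(m[60:130,283])[0]+60; print("stand top",r.min(),f(283,r.min(),.022)); r=np.where(m[60:130,338])[0]+60; print(r.min(),f(338,r.min(),.022))
b=cv2.inRange(hsv,(3,110,40),(18,255,255))
for v in (125,150,235):
    r=np.where(b[v,135:262])[0]+135; print("box",v,r.min(),r.max(),f(r.min(),v,.067),f(r.max()+1,v,.067))
for u in (170,200):
    r=np.where(b[80:140,u])[0]+80; print("box -y",f(u,r.min(),.067))
o=np.zeros_like(m); o[110:175,185:230]=cv2.inRange(hsv,(10,50,110),(35,255,255))[110:175,185:230]
k=max(cv2.findContours(o,cv2.RETR_EXTERNAL,cv2.CHAIN_APPROX_NONE)[0],key=cv2.contourArea)
print("weight",cv2.minAreaRect(np.array([f(u,v,.034) for u,v in k[:,0]],np.float32)),cv2.boundingRect(k))
o[:]=0; o[150:215,226:246]=b[150:215,226:246]
k=max(cv2.findContours(o,cv2.RETR_EXTERNAL,cv2.CHAIN_APPROX_NONE)[0],key=cv2.contourArea)
print("pull",cv2.minAreaRect(np.array([f(u,v,.0785) for u,v in k[:,0]],np.float32)),cv2.boundingRect(k))
print("tops: shellac",f(319,124,.123),"wax",f(318,191,.096),"glue",f(318,262,.134))
```

```text
stand 95 278 339 [ 0.5314 -0.1278] [ 0.4538 -0.1296]
stand 150 280 340 [ 0.5288 -0.0584] [ 0.4512 -0.0595]
stand 205 282 340 [0.526  0.0129] [0.4484 0.0127]
stand 260 284 339 [0.5228 0.0907] [0.445  0.0915]
stand top 90 [ 0.5252 -0.1341]
89 [ 0.4564 -0.1372]
box 125 142 250 [ 0.6912 -0.0956] [ 0.5612 -0.0903]
box 150 144 251 [ 0.6899 -0.0657] [ 0.5603 -0.0622]
box 235 153 253 [0.6876 0.0403] [0.5596 0.0383]
box -y [ 0.6549 -0.1225]
box -y [ 0.6189 -0.1227]
weight ((0.6184601187705994, -0.0684545487165451), (0.058708157390356064, 0.034729838371276855), 88.28598022460938) (194, 120, 28, 48)
pull ((0.5757784843444824, -0.025191539898514748), (0.014165213331580162, 0.05440156161785126), 0.9628800749778748) (231, 160, 14, 49)
tops: shellac [ 0.4925 -0.0918] wax [ 0.4887 -0.0214] glue [0.4907 0.0432]
```

```bash
cat >> h.py <<'E'
A=np.array
G={"shellac":.062,"wax":.042,"glue":.071}
yaw=np.radians(2.1); S=A([.4884,-.0178]); ex=A([-np.sin(yaw),np.cos(yaw)])*.075
WELL={"shellac":S-ex,"wax":S,"glue":S+ex}
t=np.radians(-2.8); TC=A([.486,-.287]); tx=A([np.cos(t),np.sin(t)])*.08
TRAY={"shellac":TC+tx,"wax":TC,"glue":TC-tx}
AS,AT=2.1,-92.8
HI=.215
def xfer(n,src,za,sa,dst,zb,da,op=.08):
    g=G[n]-arm.grip_depth
    arm.move_to(A([*src,HI]),R(sa))
    arm.move_l(A([*src,za+g]),feed=.2); arm.grip(0); w=arm.current_width()
    arm.move_l(A([*src,HI]),feed=.2)
    arm.move_to(A([*dst,HI]),R(da))
    arm.move_l(A([*dst,zb+g+.001]),feed=.15); f=arm.current_force()
    arm.grip(op)
    arm.move_l(A([*dst,HI]),feed=.25)
    print(n,"w",round(w,4),"f",np.round(f,1),"t",round(arm.current_t(),1))
def out(n): xfer(n,WELL[n],.008,AS,TRAY[n],.003,AT)
def back(n): xfer(n,TRAY[n],.003,AT,WELL[n],.008,AS)
def save(name,f): im=arm.snapshot(name); cv2.imwrite(f,im[:,:,::-1])
E
python3 - <<'E'
from h import *
arm.grip(.08)
out("shellac"); save("scene","pics/s1.png")
E
```

```text
shellac w 0.0478 f [ 0.2  0.7 -2.1] t 12.8
```

View pics/s1.png

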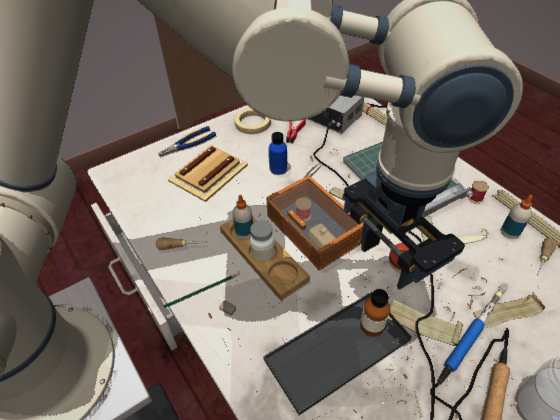

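The shellac bottle stands upright in the tray at (376,312), and the other two are still in their wells. I'll move those two next, then open the lid.

```bash
cat >> h.py <<'E'
AB=1.2; bx=A([np.cos(np.radians(AB)),np.sin(np.radians(AB))])
PULL=A([.5758,-.0252])
def lid(s0,s1):
    "grip the pull at travel s0, slide to s1"
    p,q=PULL-bx*s0,PULL-bx*s1
    arm.move_to(A([*p,.15]),R(AB)); arm.grip(.045)
    arm.move_l(A([*p,.0685]),feed=.2); arm.grip(0); w=arm.current_width()
    arm.move_l(A([*q,.0685]),feed=.08); f=arm.current_force(); arm.grip(.045)
    arm.move_l(A([*q,.15]),feed=.2); print("lid w",round(w,4),"f",np.round(f,1),"t",round(arm.current_t(),1))
E
python3 - <<'E'
from h import *
out("wax"); out("glue"); lid(0,.104)
arm.move_to(A([.58,.02,.25]),R(0)); c=arm.get_calibration("wrist"); save("wrist","pics/w2.png"); save("scene","pics/s2.png")
np.savez("w2.npz",K=c["intrinsics"],T=c["cam_to_world"])
a=cv2.imread("pics/w2.png");b=cv2.imread("pics/s2.png");cv2.imwrite("pics/b2.png",cv2.resize(np.hstack([a,b]),(800,300),interpolation=cv2.INTER_AREA))
E
```

```text
wax w 0.0516 f [-1.  -0.5 -2.1] t 20.7
glue w 0.0423 f [ 0.1  0.5 -0.2] t 28.6
lid w 0.0121 f [4.8 8.2 4.8] t 34.4
```

View pics/b2.png

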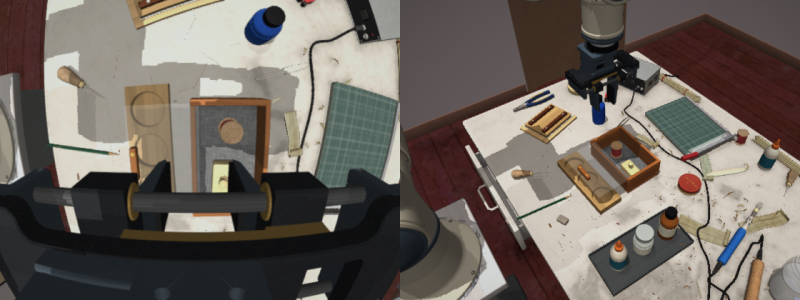

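The scene view shows the lid open and all three bottles upright in the tray. The weight is partly hidden by a finger in the wrist view, so I'll take one clear measurement before grasping it.

Run:
```python
from h import *
arm.move_to(A([.6185,-.14,.2]),R(0)); c=arm.get_calibration("wrist"); save("wrist","pics/w3.png")
im=cv2.imread("pics/w3.png"); hsv=cv2.cvtColor(im,cv2.COLOR_BGR2HSV)
K=A(c["intrinsics"]);T=A(c["cam_to_world"])
m=cv2.inRange(hsv,(18,90,110),(35,255,255))
n,l,st,ce=cv2.connectedComponentsWithStats(m)
for i in range(1,n):
    if st[i,4]>300:
        k=max(cv2.findContours((l==i).astype(np.uint8),cv2.RETR_EXTERNAL,cv2.CHAIN_APPROX_NONE)[0],key=cv2.contourArea)
        print(st[i],cv2.minAreaRect(np.array([fray(c,u,v,.034)[:2] for u,v in k[:,0]],np.float32)))
```

```text
(no output)
```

View pics/w3.png

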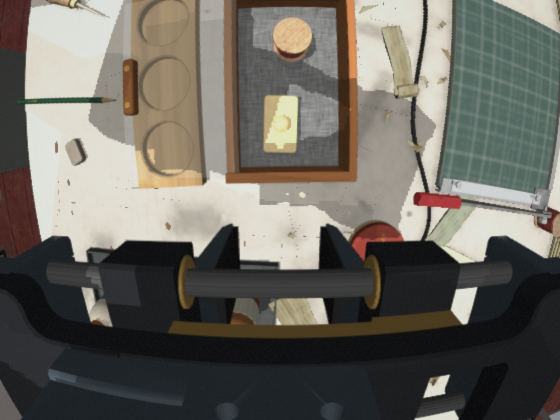

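The weight's top face spans about u 264–300, v 96–150, with its knob at (283,123). The spool is at (293,38) and the open pull bar at (130,87).

Run:
```python
from h import *
c=arm.get_calibration("wrist"); f=lambda u,v,z:np.round(fray(c,u,v,z)[:2],4)
im=cv2.imread("pics/w3.png"); hsv=cv2.cvtColor(im,cv2.COLOR_BGR2HSV); print(hsv[110,275],hsv[150,280],hsv[110,255])
o=np.zeros(im.shape[:2],np.uint8); w=hsv[85:165,255:310]; o[85:165,255:310]=((w[...,1]>45)&(w[...,2]>150)).astype(np.uint8)
k=max(cv2.findContours(o,cv2.RETR_EXTERNAL,cv2.CHAIN_APPROX_NONE)[0],key=cv2.contourArea)
print(cv2.boundingRect(k),cv2.minAreaRect(np.array([fray(c,u,v,.034)[:2] for u,v in k[:,0]],np.float32)))
print("knob",f(283,123,.056),"pull",f(130,87,.0785),"wells",[f(u,v,.022) for u,v in((167,20),(166,84),(168,149))])
print({k:np.round(v,4) for k,v in WELL.items()})
```

```text
[ 22  80 197] [ 20  89 187] [90  3 92]
(264, 95, 34, 58) ((0.6196613907814026, -0.06793375313282013), (0.05923296883702278, 0.03385499119758606), 89.81591033935547)
knob [ 0.622  -0.0676] pull [ 0.4765 -0.0271] wells [array([0.4932, 0.0558]), array([ 0.4939, -0.0199]), array([ 0.4946, -0.0929])]
{'shellac': array([ 0.4911, -0.0927]), 'wax': array([ 0.4884, -0.0178]), 'glue': array([0.4857, 0.0571])}
```

Run:
```python
from h import *
p=A([.6192,-.068]); g=A([.5215,.2932])
arm.move_to(A([*p,.15]),R(-.5)); arm.grip(.047)
arm.move_l(A([*p,.020]),feed=.12); print(arm.current_force().round(1)); arm.grip(0); print("w",arm.current_width())
arm.move_l(A([*p,.2]),feed=.2); print(arm.current_force().round(1), arm.current_width())
arm.move_to(A([*g,.12]),R(109)); 
arm.move_l(A([*g,.0372]),feed=.1); print(arm.current_force().round(1)); arm.grip(.047)
arm.move_l(A([*g,.15]),feed=.2); print(arm.current_t())
arm.move_to(A([.44,.18,.25]),R(109)); save("top","pics/t4.png"); save("scene","pics/s4.png")
a=cv2.imread("pics/t4.png")[180:300,90:250];b=cv2.imread("pics/s4.png")[120:260,140:330]
cv2.imwrite("pics/b4.png",np.hstack([cv2.resize(a,(400,300)),cv2.resize(b,(400,300))]))
```

```text
[1.1 0.3 0.5]
w 0.034521653172550515
[ 1.2 -0.2 -6. ] 0.03448536170077796
[ 0.3  0.9 -5.4]
42.7333
```

View pics/b4.png

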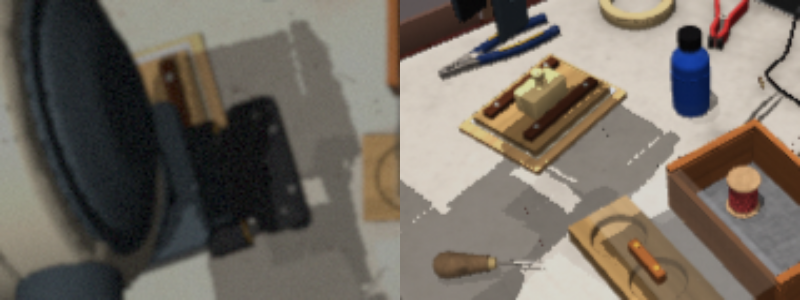

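The weight sits lengthwise between the battens, about midway along them. Next I'll shut the lid.

Run:
```python
from h import *
p,q=PULL-bx*.104,PULL+bx*.001
arm.move_to(A([*p,.15]),R(AB)); arm.grip(.045)
arm.move_l(A([*p,.0685]),feed=.2); arm.grip(0); print(arm.current_width(),arm.current_force().round(1))
arm.move_l(A([*q,.0685]),feed=.08); print(arm.current_force().round(1))
for i in range(1,5):
    f=arm.current_force()
    if abs(f[0])>10: break
    arm.move_l(A([*(q+bx*.001*i),.0685]),feed=.03); print(i,arm.current_force().round(1))
arm.grip(.045); arm.move_l(A([*q,.15]),feed=.2)
back("glue")
arm.move_to(A([.6185,-.14,.2]),R(0)); save("wrist","pics/w5.png"); print(arm.current_t())
```

```text
0.011702555006000953 [4.1 1.4 3.9]
[ 1.4 -4.2  7.3]
1 [ 0.  -3.9  7. ]
2 [-5.9 -4.5 14.5]
3 [-10.6  -5.4  18.7]
glue w 0.0423 f [ 0.   0.1 -1.3] t 57.1
58.0667
```

View pics/w5.png

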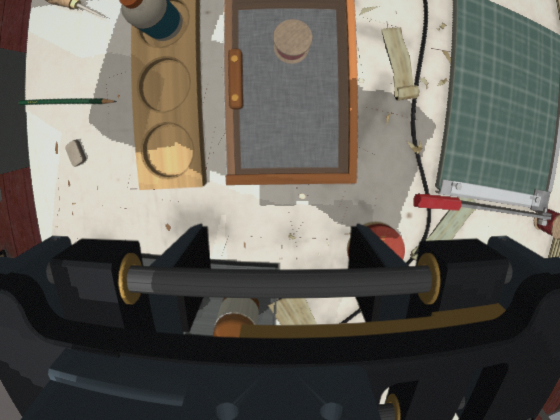

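The lid reached its stop: the force rose over the last 2 mm, and the pull is back at the front wall. The glue bottle is in its well at (150,15). Now the wax jar and the shellac bottle go back.

Run:
```python
from h import *
back("wax"); back("shellac")
arm.move_to(A([.5,-.3,.3]),R(AT)); save("scene","pics/s6.png"); save("top","pics/t6.png"); print(arm.current_t(),arm.current_width())
a=cv2.imread("pics/t6.png")[150:285,90:350];b=cv2.imread("pics/s6.png")[120:310,150:380]
cv2.imwrite("pics/b6.png",np.hstack([cv2.resize(a,(400,330)),cv2.resize(b,(400,330))]))
```

```text
wax w 0.051 f [ 0.2  0.5 -3. ] t 66.0
shellac w 0.0472 f [-0.5 -0.4 -1.5] t 73.8
75.1417 0.07997050038505567
```

View pics/b6.png

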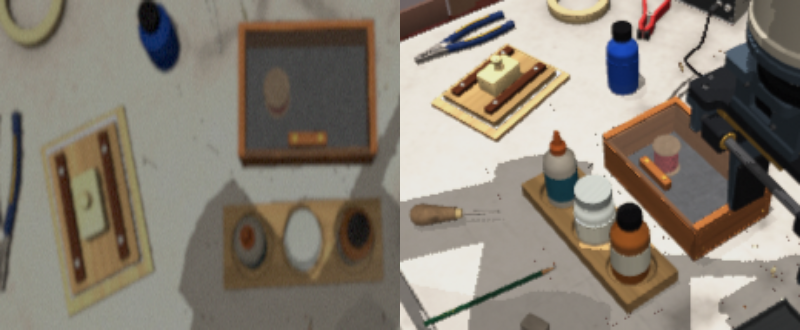

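Run:
```python
from h import *
for f in ("top0","t6"):
    im=cv2.imread(f"pics/{f}.png"); h=cv2.cvtColor(im,cv2.COLOR_BGR2HSV)
    def cen(lo,hi,x0,y0,x1,y1):
        m=cv2.moments(cv2.inRange(h[y0:y1,x0:x1],lo,hi)); return round(m["m10"]/m["m00"]+x0,2),round(m["m01"]/m["m00"]+y0,2),m["m00"]/255
    print(f,"pull",cen((5,120,60),(25,255,255),272,202,308,212),"nozzle",cen((0,120,60),(12,255,255),240,235,265,262),"cap",cen((0,0,0),(180,255,50),308,230,333,258),"wax",cen((0,0,125),(180,45,255),274,235,300,262))
im=cv2.imread("pics/t6.png"); h=cv2.cvtColor(im,cv2.COLOR_BGR2HSV); c=arm.get_calibration("top")
m=np.zeros(h.shape[:2],np.uint8); m[210:255,132:166]=cv2.inRange(h,(20,0,140),(40,110,255))[210:255,132:166]
print("weight",rect(c,m,.05))
```

```text
top0 pull (289.43, 206.61, 153.0) nozzle (250.12, 245.94, 69.0) cap (322.23, 242.86, 172.0) wax (286.83, 245.83, 313.0)
t6 pull (289.41, 206.61, 154.0) nozzle (250.26, 246.66, 65.0) cap (322.45, 243.61, 163.0) wax (286.89, 246.2, 366.0)
weight (array([0.53468639, 0.29845715]), (0.08608510345220566, 0.031300466507673264), 19.414283752441406)
```

```bash
python3 -c "
from rig import arm
arm.sleep(.5); print(arm.sign_off(), arm.current_t())"
```

```text
the job is handed in; nothing more can be done
the job is handed in; nothing more can be done
```

I finished the whole sequence and handed it in at about 76 s of the 147 s allowed. All three bottles went to the drip tray. The lid was opened, the brass weight was set on the caul, and the lid was shut again. Then each bottle went back into the well it came from.

**Last checks:**
- **Lid:** the pull bar is in the same place in the top picture as at the start, within 0.1 px. The lid also pressed against its stop with about 10 N as I closed it.
- **Bottles:** all three look upright in their own wells. Their tops are within 0.8 px (about 2 mm) of where they started.
- **Weight:** it looks upright between the battens, lengthwise and about midway along them.

**Checks that failed or disagreed:**
- **Weight position:** my final numeric check of the weight failed because the colour mask also picked up the caul. Its placement is therefore confirmed only by the pictures and the commanded pose.
- **Weight orientation:** the weight lay with its long side along the box's y, not along x as described. I went by the images.
- **Well positions:** one off-axis wrist view put the wells and the open pull about 5 mm farther out than the other views. I put that down to reading points near the edge of the fisheye picture and kept the earlier estimates. The bottles then seated with little force.

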